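Swap the blender cups and hold the berry cup down on its base

ROBOT

A 7-joint arm with a two-finger parallel gripper is mounted at the origin on a cart in front of the work surface, level with it; the furniture and walls round the work are solid. World frame = base frame: x ahead of the robot, y to its left, z up, the work surface at z = 0. Lengths are in m, angles in rad, forces in N, time in s.
With the tool pointing down it reaches from about 0.4 to 0.85 m from the base axis. Payload 10.4 kg.
Tool frame: the origin (TCP) lies at the centre of the arm's flange, where the gripper is bolted on; the fingertips stand 182 mm ahead of it and the grasp point (between the pads) lies r.grasp_offset ahead of it (r.grasp_offset is the distance from the TCP to the grasp point, in m); z points along the fingers, y is the line along which they close (so a half turn about z gives the same grasp; the last joint's range is limited). The gripper opens to 87 mm and grips with 3 to 60 N. Pads are 19 mm wide; open, the fingers measure 117 mm over their backs; the gripper's body (75 mm by 190 mm) begins 51 mm behind the grasp point.
Start: joints at [-1.318, 0.332, -0.065, 1.46, 0.022, 1.35, -0.088], TCP at [0.17, 0.601, 0.405] pointing down, gripper open.
Joint ranges: [-2.6, 2.6], [-0.5, 2.12], [-1.47, 1.34], [0.16, 2.42], [-1.27, 4.41], [0.06, 2.06], [-2.6, 2.6]. Speed limits (rad/s): [2.22, 2.22, 2.79, 2.79, 3.14, 3.14, 3.14].

INTERFACE

Orientations are given as a unit quaternion [x, y, z, w].
In Python, from bench import status, vision, job, spotter, r gives the robot as it stands. The module is installed in compiled form; this text tells all that it offers.
- The arm moves only by the tool play_rows, never from a script. Its argument "series" is a list of rows, each a list of 6 numbers: the shift along the tool's x, y, z each as a share of 150 mm, from -1 to 1, then the turn, a rotation vector about the tool's x, y, z each as a share of 30 degrees, from -1 to 1. In form: [[x, y, z, ax, ay, az], ...]. A call has 1 to 5 rows; each row is the pose to reach, as a shift and turn from the pose commanded when the call began, along the tool's axes at that moment; what a row does not reach only later rows make up. A row lasts 1/10 s, in which the tool goes at most 50 mm and 8.59 degrees, less where a joint would pass 70% of its speed; a pose out of reach is approached as far as the arm can. A call with a number of a shift or a turn outside -1 to 1 is refused whole. A call with a gripper value outside its range is refused whole. "fingers" is the opening, from -1 (shut) to 1 (fully open), set as the call begins (left out, the last holds). The fingers move at their own pace and stop on an object; "squeeze" is the grip in N (left out, the last holds). Time passes only in rows, so rows that repeat a pose let the fingers close. It gives the time, the measured TCP pose, the force, the opening and the grip force at its end, in the units of the state.
- status.read_state(): the state, without advancing time (a new reading comes with each control period).
- vision.camera(name): name is "scene" or "top" or "wrist"; returns the picture (384x512x3 uint8, blue, green, red); there is no depth.
- vision.calibration(name): a dict with "fx", "fy", "cx", "cy" (pixels), "rvec" (rotation vector, rad) and "tvec" (3), from world to camera coordinates, as OpenCV has them; the wrist camera has in their place "T_tool_cam" (4x4, takes a point from camera to tool coordinates, whose origin is the TCP and whose axes are the flange's). Camera axes: x right, y down, z forward; pixel columns grow to the right and rows downward; lengths in m; the calibration is good to about 2 mm. A picture is of the moment at which its call begins: read the wrist's pose just before it. calibration takes no time and is no camera call.
- job.close_job(): hands the job in; it is judged then, once.
Trained networks look in the newest picture that a camera, given by its name, has taken for a name from the list of things; names that differ only in an ending like _2 or _b are one class to them, and where a whole thing is asked for, a point or a joint stands for the part that bears it (a point fixed in the world has none). Each returns a list of dicts, best first, with "conf" (0 to 1); they miss things now and then, are a little off and sometimes report something else, mostly with a low value. They report only what shows in the picture. A call takes as long as a camera call. They do not tell look-alikes from the thing itself.
- spotter.boxes_of(camera, name): "point" ([x, y, z] in m, in world coordinates, good to about 4 mm: the middle of the surface that is visible of it).
- spotter.regions_of(camera, name): "pixels" (384x512 bool, what is visible of it).
The state is a dict: "time": time; "joint_positions": joint angles; "joint_vel": joint speeds; "joint_torque": joint torques, N m; "ee_pos": TCP position; "eef_rot": TCP orientation; "ft_force": force on the tool from outside, world axes, zero at the start; "torque": the same for the moment, N m; "width": finger opening in m; "grip_force": force on a finger pad.
Only numpy, scipy, OpenCV 4.12 (cv2) and the standard library are available. Lean on these libraries where they do the work, as an engineer would, in place of code of your own. Each camera call takes 0.05 s, during which the arm holds its last target. There are 200 camera calls.

TASK

The short empty cup is still sitting on the blender: lift it off and stand it upright in the free round place of the wooden caddy, letting go of it. Then set the tall cup of berries upright into the well of the blender base and press it straight down against the springs until its black collar is flush with the metal rim of the base, as one does to run such a blender. Finish while still holding it fully down like that, and leave the honey jar, the mandarin and the lemon where they are.

Things in the scene. Friction and masses are not known exactly. Their poses are not given: they have to be found in the camera images.
- blender_base: press-to-run blender base fixed to the table: round, teal, 121 mm wide at the foot, 90 mm high, rim 103 mm wide; origin under its centre, z up. Open well in its top: 76 mm inner diameter (80 at the mouth). In it a white sprung ring, top at z = 72 mm free, 60 mm fully pressed; a 26 mm wide steel coupling stands in the middle up to z = 67 mm and enters the hollow under a cup
- well_mouth (a point): centre of the well's mouth, 90 mm above the table on the base's axis
- seat_ring (a joint): travel of the sprung white ring in m: 0 = up (free), 0.012 = fully down on its stop; it starts to move at about 6 N and needs about 14 N to stay fully down. The weight of a cup alone does not move it
- tall_cup: tall closed cup of berries, 160 mm high, about 0.26 kg, on its black collar (72 mm diameter, 30 mm high, hollow below: 58 mm wide, 14 deep); above, a straight clear cylinder of 60 mm diameter (65 just above the collar), flat top. Round; origin under its centre, z up. Starts in a recess of the caddy. Its collar stands 12 mm proud of the base's rim on the free ring, flush when fully pressed
- short_cup: short closed empty cup, like the tall one but 105 mm high, about 0.15 kg; same collar and body diameters, origin at the centre of its underside, z up. At the start it sits in the well of the blender base on the free ring, its underside 72 mm above the table
- caddy: bamboo board 96 x 226 x 16 mm, fixed to the table, with two round recesses of 76 mm diameter and 8 mm depth, one at y = +65 mm and one at y = -65 mm along its length; origin at the centre of its underside
- place_a (a point): centre of the floor of the caddy's recess at its +y end, 8 mm above the table (a standing cup has its origin here)
- place_b (a point): centre of the floor of the caddy's recess at its -y end, 8 mm above the table
- honey_jar: bystander: honey jar with a yellow lid, 68 x 68 x 112 mm, origin at the centre of its underside
- mandarin: bystander: mandarin, 55 x 55 x 48 mm, origin at the centre of its underside
- lemon: bystander: lemon, 78 x 55 x 56 mm, origin at the centre of its underside
Things that resemble listed ones, but are neither listed nor needed, are in the scene too. What is shaped like the short_cup but blue is not meant. Leave any blue look-alike of the tall_cup alone.

How it is judged:
On the way, in this order (a step that is already met when the one before it is completed fails the run):
1. the short cup stands released in a round place of the caddy ((distance between short_cup and place_a below 0.007 m or distance between short_cup and place_b below 0.007 m) and angle between short_cup's own z axis and vertical below 0.08 rad and contact force between the fingers and short_cup below 0.3 N), for 0.2 s.
2. the tall cup is pressed fully down in the well of the blender base (value of joint seat_ring above 0.01 m and horizontal distance between tall_cup and well_mouth below 0.005 m and angle between tall_cup's own z axis and vertical below 0.08 rad), for 0.3 s.
At the end, for the whole second after the job is handed in: The robot still holds the tall cup down in the well (within 5 mm of its axis, upright to 0.08 rad), ring pressed at least 10 of 12 mm, collar flush to about 2.5 mm; the short cup stands released and upright in a caddy recess (within 7 mm) (all of step 1 and all of step 2 and z of tall_cup in the frame of well_mouth below -0.0275 m and contact force between tall_cup and blender_base above 8 N and contact force between any of the fingers, the arm and tall_cup above 4 N); the arm keeps its last pose, push and grip.
It fails at once if a cup is tipped over (angle between any of tall_cup, short_cup's own z axis and vertical above 0.7 rad).
It fails at once if the honey jar, the mandarin or the lemon is moved by more than 3 cm (distance of any of honey_jar, mandarin, lemon from where it was at the start of the episode above 0.03 m).
It also fails if it takes over 72 s, if anything falls off the work surface, if the arm or the gripper's body presses on something with over 40 N, if the wrist force passes 120 N, or if a joint passes its speed limit or range.

## Working session

There is one attempt and no reset: what is moved stays moved. The work goes in short steps, Python scripts to look and compute and a tool call to move; the robot and the scene stay as the last step left them, time stands still between calls to the robot, and variables do not carry over. Pictures are saved under pics/ and viewed, at most 10 in all, crops included, and the job is handed in when it is done.

Besides the shell and the picture viewer there is one more tool, called after "Call:" as name([rows], argument=value, ...), one row to a line, values as JSON. play_rows: Moves the arm, as the interface text tells. Shift numbers are shares of 150 mm and turn numbers shares of 30 degrees, none past 1 either way. Its arguments: {"type":"object","properties":{"series":{"type":"array","items":{"type":"array","items":{"type":"number"}}},"fingers":{"type":"number"},"squeeze":{"type":"number"}},"required":["series"]}

```bash
mkdir -p pics
cat > h.py <<'E'
import numpy as np, cv2
from scipy.spatial.transform import Rotation as R
from bench import status, vision, job, spotter, r
def proj(cam):
    c=vision.calibration(cam); K=np.array([[c['fx'],0,c['cx']],[0,c['fy'],c['cy']],[0,0,1.]])
    if 'rvec' in c: return K,cv2.Rodrigues(np.array(c['rvec'],float))[0],np.array(c['tvec'],float).ravel()
    s=status.read_state(); T=np.eye(4); T[:3,:3]=R.from_quat(s['eef_rot']).as_matrix(); T[:3,3]=s['ee_pos']
    W=np.linalg.inv(T@np.array(c['T_tool_cam'])); return K,W[:3,:3],W[:3,3]
def px(P,M):
    K,Rm,t=M; return cv2.projectPoints(np.atleast_2d(np.array(P,float)),cv2.Rodrigues(Rm)[0],t,K,None)[0].reshape(-1,2)
def atz(uv,z,M):
    K,Rm,t=M; d=Rm.T@np.linalg.inv(K)@np.array([*uv,1.]); c=-Rm.T@t; return c+d*(z-c[2])/d[2]
def goal(p):  # shares from commanded (~measured) pose
    s=status.read_state(); return R.from_quat(s['eef_rot']).inv().apply(np.array(p)-s['ee_pos'])/.15
E
python3 - <<'E'
from h import *
np.set_printoptions(precision=4,suppress=True)
s=status.read_state(); print({k:np.round(v,4) for k,v in s.items()}, r.grasp_offset)
ims=[]
for c in('scene','top'):
    im=vision.camera(c); ims.append(im); K,Rm,t=proj(c); print(c,-Rm.T@t, Rm[2])
    for n in('blender_base','tall_cup','short_cup','caddy','honey_jar','mandarin','lemon'):
        print(c,n,[(np.round(d['conf'],2),np.round(d['point'],3)) for d in spotter.boxes_of(c,n)[:3]])
cv2.imwrite('pics/a.png',cv2.resize(ims[0],(800,600))); cv2.imwrite('pics/b.png',cv2.resize(ims[1],(800,600)))
E
```

```text
{'time': np.float64(0.0), 'joint_positions': array([-1.3176,  0.3329, -0.0647,  1.4609,  0.0216,  1.3499, -0.0885]), 'joint_vel': array([-0.0003, -0.0003,  0.0007,  0.0017, -0.0017,  0.0009, -0.0012]), 'joint_torque': array([ -0.0003, -62.3249,   0.0248, -38.9923,  -0.0612,   0.0394,
         0.0002]), 'ee_pos': array([0.1701, 0.6013, 0.404 ]), 'eef_rot': array([ 0.1374,  0.9905, -0.0007, -0.0001]), 'ft_force': array([0.0795, 0.4239, 0.1324]), 'torque': array([-0.0158,  0.0611,  0.0426]), 'grip_force': np.float64(0.0), 'width': np.float64(0.0873)} 0.1635
scene [ 0.186  -0.6616  0.726 ] [ 0.3906  0.6712 -0.6301]
scene blender_base [(np.float64(0.56), array([0.48 , 0.18 , 0.055]))]
scene tall_cup [(np.float64(0.88), array([ 0.527, -0.258,  0.11 ])), (np.float64(0.69), array([ 0.642, -0.296,  0.106]))]
scene short_cup [(np.float64(0.82), array([0.485, 0.199, 0.136])), (np.float64(0.58), array([0.648, 0.192, 0.06 ]))]
scene caddy [(np.float64(0.74), array([ 0.516, -0.16 ,  0.016]))]
scene honey_jar [(np.float64(0.7), array([0.486, 0.197, 0.134])), (np.float64(0.63), array([ 0.67 , -0.054
[... 215 characters left out ...]
088  0.923 ] [ 0.2022  0.0188 -0.9792]
top blender_base [(np.float64(0.94), array([0.48 , 0.186, 0.075])), (np.float64(0.47), array([ 0.528, -0.149,  0.015]))]
top tall_cup [(np.float64(0.77), array([ 0.531, -0.225,  0.162])), (np.float64(0.63), array([ 0.646, -0.268,  0.13 ]))]
top short_cup [(np.float64(0.71), array([0.493, 0.209, 0.175])), (np.float64(0.67), array([0.647, 0.209, 0.099]))]
top caddy [(np.float64(0.98), array([ 0.529, -0.149,  0.018])), (np.float64(0.41), array([0.48 , 0.188, 0.074]))]
top honey_jar [(np.float64(0.9), array([ 0.674, -0.038,  0.111]))]
top mandarin [(np.float64(0.56), array([0.704, 0.047, 0.04 ]))]
top lemon [(np.float64(0.66), array([0.421, 0.011, 0.048]))]
```

View pics/a.png

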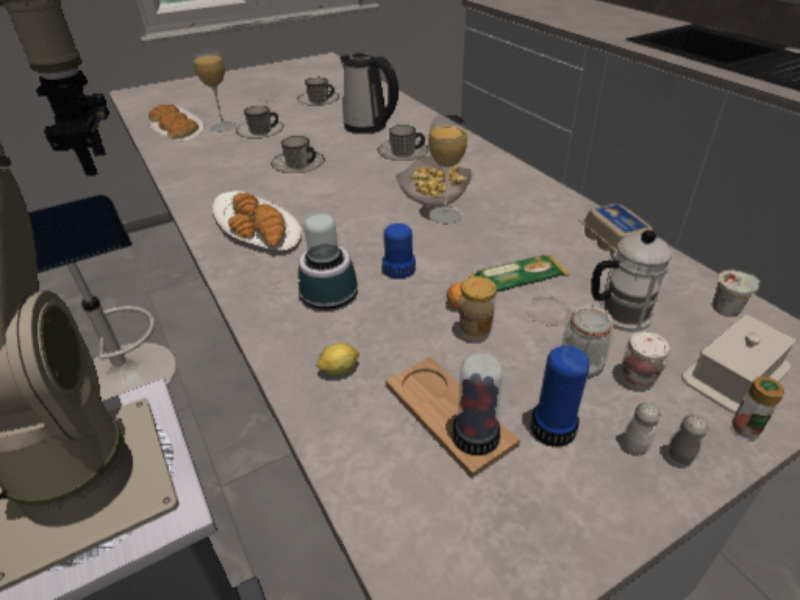

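View pics/b.png

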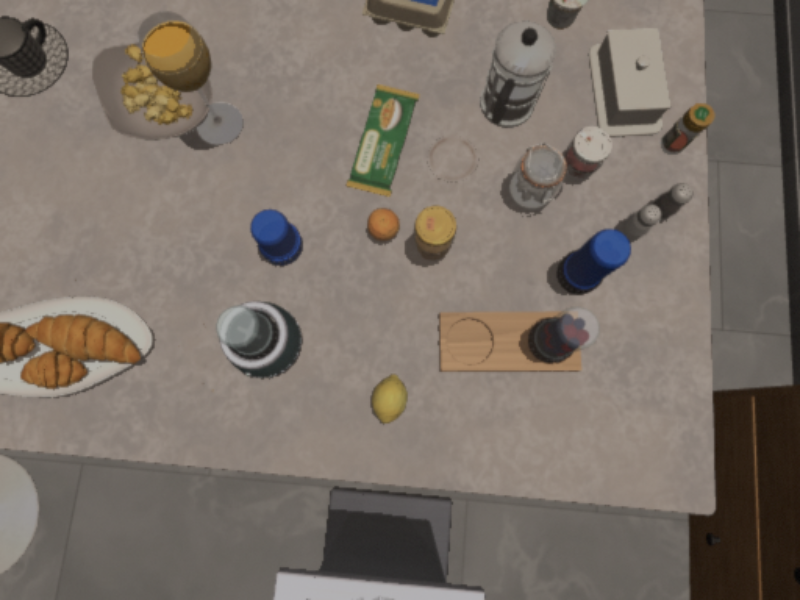

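The scene view shows the clear short cup on the teal base at about (325,260), the clear berry cup in the near caddy end at (478,400), and the free recess at (425,380). The top view shows the base at (258,338), the free recess at (468,340) and the tall cup foot at (553,340). The blue look-alikes are next to each. Next I fit the silhouettes in both views.

```bash
cat > fit.py <<'E'
from h import *
from scipy.optimize import minimize
a=np.linspace(0,2*np.pi,48)
def hull(P,M):
    m=np.zeros((384*4,512*4),np.uint8); q=cv2.convexHull(np.float32(px(P,M)*4+1.5)); cv2.fillConvexPoly(m,np.int32(np.round(q)),1); return cv2.resize(m*255.,(512,384),interpolation=cv2.INTER_AREA)/255
def circ(x,y,z,d): return np.c_[x+d/2*np.cos(a),y+d/2*np.sin(a),0*a+z]
def cup(x,y,z,h,M): return np.maximum(hull(np.r_[circ(x,y,z,.072),circ(x,y,z+.03,.072)],M),hull(np.r_[circ(x,y,z+.03,.065),circ(x,y,z+h,.06)],M))
def base(x,y,M): return hull(np.r_[circ(x,y,0,.121),circ(x,y,.09,.103)],M)
def box(x,y,w,z,M):
    c,s=np.cos(w),np.sin(w); return hull([[x+c*u-s*v,y+s*u+c*v,k] for u in(-.048,.048) for v in(-.113,.113) for k in(z-.016,z)],M)
def iou(m,g): return 1-np.minimum(m,g).sum()/np.maximum(m,g).sum()
def fit(f,x0,st):
    S=np.array([x0]+[np.array(x0)+np.eye(len(x0))[i]*st[i] for i in range(len(x0))])
    o=minimize(f,x0,method='Nelder-Mead',options=dict(initial_simplex=S,xatol=2e-4,fatol=1e-5)); return np.round(o.x,4),round(o.fun,3)
def mask(c,n,near):
    return min(spotter.regions_of(c,n)[:4],key=lambda d:np.hypot(*(np.argwhere(d['pixels']).mean(0)[::-1]-near)))['pixels'].astype(float)
E
python3 - <<'E'
from fit import *
V={}
for c in('scene','top'):
    vision.camera(c); M=proj(c); V[c]=(M,mask(c,'tall_cup',px([.531,-.225,.08],M)[0]),mask(c,'short_cup',px([.487,.2,.13],M)[0]),mask(c,'blender_base',px([.487,.2,.05],M)[0]),mask(c,'caddy',px([.529,-.15,.01],M)[0]))
for cs in(['scene'],['top'],['scene','top']):
    W=[V[c] for c in cs]; two=len(cs)==2
    z=lambda p,d: p[-1] if two else d
    e=lambda x,d:(x+[d]) if two else x
    s=[.01,.01,.01]
    t,ft=fit(lambda p:sum(iou(w[1],cup(p[0],p[1],z(p,.008),.16,w[0])) for w in W),e([.531,-.225],.008),s)
    sc,fs=fit(lambda p:sum(iou(w[2],cup(p[0],p[1],z(p,.072),.105,w[0])*(1 if w is V['top'] else 1)) for w in W),e([.487,.2],.072),s)
    def fb(p): return sum(iou(np.maximum(w[2],w[3]),np.maximum(base(p[0],p[1],w[0]),cup(p[0],p[1],.072,.105,w[0]))) for w in W)
    b,fbv=fit(fb,[.487,.2],s)
    def fc(p):
        return sum(iou(w[4]*(1-k),box(p[0],p[1],p[2],z(p,.016),w[0])*(1-k)) for w in W for k in[cup(t[0],t[1],.008,.16,w[0])])
    c,fcv=fit(fc,e([.529,-.15,.0],.016),[.01,.01,.05,.01])
    R2=np.array([[np.cos(c[2]),-np.sin(c[2])],[np.sin(c[2]),np.cos(c[2])]])
    print(cs,'\n tall',t,ft,'\n short',sc,fs,'\n base',b,fbv,'\n caddy',c,fcv,'a',c[:2]+R2@[0,.065],'b',c[:2]-R2@[0,.065])
E
```

```text
['scene'] 
 tall [ 0.5389 -0.2418] 0.089 
 short [0.5034 0.2379] 0.18 
 base [0.4983 0.2235] 0.093 
 caddy [ 0.5325 -0.1756  0.1005] 0.041 a [ 0.52597849 -0.11092798] b [ 0.53902151 -0.24027202]
['top'] 
 tall [ 0.5376 -0.2368] 0.064 
 short [0.4976 0.2219] 0.081 
 base [0.498  0.2224] 0.077 
 caddy [ 0.5333 -0.1745  0.1078] 0.043 a [ 0.52630656 -0.10987731] b [ 0.54029344 -0.23912269]
['scene', 'top'] 
 tall [ 0.5396 -0.2402 -0.0008] 0.128 
 short [0.4993 0.2261 0.0627] 0.259 
 base [0.4994 0.2242] 0.169 
 caddy [ 0.5333 -0.1738  0.1049  0.0136] 0.087 a [ 0.526494  -0.1091573] b [ 0.540106  -0.2384427]
```

```bash
cat >> h.py <<'E'
def go(x,y,z,yaw):
    "TCP target; yaw deg = azimuth of tool y; prints shares in current tool axes"
    s=status.read_state(); Q=R.from_quat(s['eef_rot']); c,n=np.cos(np.radians(yaw)),np.sin(np.radians(yaw))
    G=R.from_matrix(np.array([[n,c,0],[-c,n,0],[0,0,-1]]))   # columns x=(n,-c,0), y=(c,n,0), z=down
    print('t',round(s['time'],2),'shift',np.round(Q.inv().apply(np.array([x,y,z])-s['ee_pos'])/.15,3),'turn',np.round(np.degrees((Q.inv()*G).as_rotvec())/30,3),'pos',np.round(s['ee_pos'],4))
E
python3 - <<'E'
from h import *
print(np.round(vision.calibration('wrist')['T_tool_cam'],3)); go(.499,.2235,.43,24)
E
```

```text
[[ 0.    -0.963 -0.269  0.074]
 [ 1.     0.     0.001  0.001]
 [-0.001 -0.269  0.963  0.02 ]
 [ 0.     0.     0.     1.   ]]Traceback (most recent call last):
  File "<stdin>", line 2, in <module>
  File "h.py", line 18, in go
    G=R.from_matrix(np.array([[n,c,0],[-c,n,0],[0,0,-1]]))   # columns x=(n,-c,0), y=(c,n,0), z=down
  File "scipy/spatial/transform/_rotation.pyx", line 1143, in scipy.spatial.transform._rotation.Rotation.from_matrix
ValueError: Non-positive determinant (left-handed or null coordinate frame) in rotation matrix 0: [[ 0.40673664  0.91354546  0.        ]
 [-0.91354546  0.40673664  0.        ]
 [ 0.          0.         -1.        ]].
```

```bash
sed -i 's/\[\[n,c,0\],\[-c,n,0\]/[[-n,c,0],[c,n,0]/; s/x=(n,-c,0)/x=(-n,c,0)/' h.py
python3 - <<'E'
from h import *
go(.499,.2235,.43,24)
E
```

```text
t 1.3 shift [-2.795 -1.827 -0.168] turn [ 0.    -0.     1.673] pos [0.1702 0.6014 0.4048]
```

Call:
play_rows([
  [-0.93,-0.61,-0.17,0,0,0],
  [-0.93,-0.61,-0.17,0,0,0],
  [-0.93,-0.61,-0.17,0,0,0],
  [-0.93,-0.61,-0.17,0,0,0],
  [-0.93,-0.61,-0.17,0,0,0],
], fingers=1)

```text
time: 1.8
ee_pos: [0.2824, 0.4729, 0.4314]
eef_rot: [0.14, 0.99, 0.001, 0.001]
ft_force: [0.0, 0.3, -0.0]
width: 0.0873
grip_force: 0.0
```

Call:
play_rows([
  [-0.93,-0.61,0,0,0,0.8],
  [-0.93,-0.61,0,0,0,0.8],
  [-0.93,-0.61,0,0,0,0.8],
  [-0.93,-0.61,0,0,0,0.8],
  [-0.93,-0.61,0,0,0,0.8],
])

```text
time: 2.3
ee_pos: [0.3902, 0.3478, 0.4303]
eef_rot: [0.342, 0.94, 0.0, 0.0]
ft_force: [0.7, 1.4, -0.4]
width: 0.0874
grip_force: 0.0
```

Run:
```python
from h import *
go(.499,.2235,.43,24)
```

```text
t 2.3 shift [-1.088 -0.169  0.002] turn [0.001 0.001 0.866] pos [0.3902 0.3478 0.4303]
```

Call:
play_rows([
  [-1,-0.16,0,0,0,0.866],
  [-1,-0.16,0,0,0,0.866],
  [-1,-0.16,0,0,0,0.866],
  [-1,-0.16,0,0,0,0.866],
  [-1,-0.16,0,0,0,0.866],
])

```text
time: 2.8
ee_pos: [0.4886, 0.2359, 0.4299]
eef_rot: [0.543, 0.84, -0.0, -0.0]
ft_force: [-0.3, 0.2, -1.5]
width: 0.087
grip_force: 0.0
```

Run:
```python
from fit import *
im=vision.camera('wrist'); M=proj('wrist')
for n in('short_cup','blender_base'): print(n,[(round(d['conf'],2),np.round(d['point'],3)) for d in spotter.boxes_of('wrist',n)[:3]])
for z,d in((.09,.103),(.177,.06),(.102,.072)):
    cv2.polylines(im,[np.int32(px(circ(.499,.2235,z,d),M))],True,(0,0,255),1)
cv2.imwrite('pics/c.png',cv2.resize(im,(800,600))); go(.499,.2235,.43,24)
```

```text
short_cup [(0.83, array([0.646, 0.237, 0.073])), (0.57, array([0.492, 0.23 , 0.178]))]
blender_base [(0.79, array([0.482, 0.256, 0.087]))]
t 2.95 shift [-0.115  0.032 -0.   ] turn [-0.001 -0.001  0.016] pos [0.4875 0.2373 0.43  ]
```

View pics/c.png

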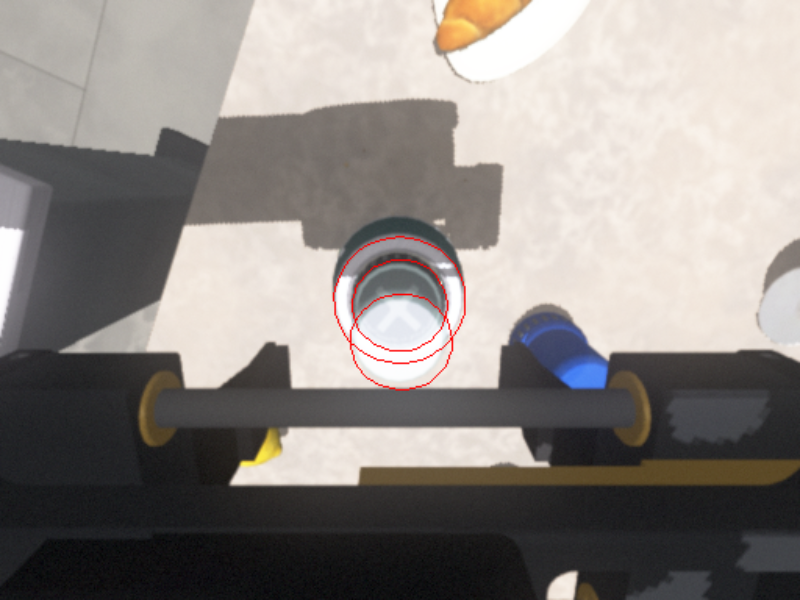

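The overlay of the predicted rim and cup circles (rim centre about (400,298), cup top about (400,340)) matches the picture to about 1 px, so the base and short-cup position is confirmed. I'll grasp it.

Call:
play_rows([
  [-0.115,0.032,0,0,0,0.016],
  [-0.115,0.032,0.25,0,0,0.016],
  [-0.115,0.032,0.5,0,0,0.016],
  [-0.115,0.032,0.73,0,0,0.016],
  [-0.115,0.032,0.73,0,0,0.016],
])

```text
time: 3.45
ee_pos: [0.4988, 0.2207, 0.3166]
eef_rot: [0.546, 0.838, -0.003, -0.002]
ft_force: [-0.7, 0.4, 0.6]
width: 0.087
grip_force: 0.0
```

Call:
play_rows([
  [0,0,0,0,0,0],
  [0,0,0,0,0,0],
  [0,0,0,0,0,0],
  [0,0,0,0,0,0],
  [0,0,0,0,0,0],
], fingers=-1, squeeze=12)

```text
time: 3.95
ee_pos: [0.5003, 0.2212, 0.3216]
eef_rot: [0.547, 0.837, 0.001, 0.0]
ft_force: [-2.2, -1.8, 4.1]
width: 0.06
grip_force: 12.1
```

Call:
play_rows([
  [0,0,0,0,0,0],
  [0,0,0,0,0,0],
  [0,0,0,0,0,0],
  [0,0,0,0,0,0],
  [0,0,0,0,0,0],
])

```text
time: 4.45
ee_pos: [0.5003, 0.2212, 0.3209]
eef_rot: [0.547, 0.837, 0.0, 0.0]
ft_force: [-0.9, -0.2, 3.8]
width: 0.06
grip_force: 12.2
```

Run:
```python
from h import *
go(.499,.2235,.45,24)
```

```text
t 4.45 shift [ 0.018 -0.001 -0.861] turn [ 0.001 -0.    -0.009] pos [0.5003 0.2212 0.3209]
```

Gripped (60 mm). Lift it to about 0.47.

Call:
play_rows([
  [0,0,-0.1,0,0,0],
  [0,0,-0.25,0,0,0],
  [0,0,-0.5,0,0,0],
  [0,0,-0.8,0,0,0],
  [0,0,-0.93,0,0,0],
])

```text
time: 4.95
ee_pos: [0.5003, 0.221, 0.4635]
eef_rot: [0.547, 0.837, 0.001, 0.001]
ft_force: [0.6, 0.1, -1.4]
width: 0.0601
grip_force: 12.1
```

Run:
```python
from fit import *
im=vision.camera('top'); M=proj('top'); s=status.read_state()
print([(round(d['conf'],2),np.round(d['point'],3)) for d in spotter.boxes_of('top','short_cup')[:3]], s['width'])
go(.526,-.11,.46,-12)
```

```text
[(0.97, array([0.646, 0.209, 0.098])), (0.95, array([0.503, 0.195, 0.263]))] 0.05979462093816901
t 5.05 shift [-2.089 -0.733  0.013] turn [ 0.007 -0.004  1.191] pos [0.5005 0.2211 0.4627]
```

Call:
play_rows([
  [-0.3,-0.1,0,0,0,0],
  [-0.6,-0.2,0,0,0,0],
  [-0.9,-0.31,0,0,0,0],
  [-1,-0.35,0,0,0,0],
  [-1,-0.35,0,0,0,0],
])

```text
time: 5.55
ee_pos: [0.5123, 0.0593, 0.4586]
eef_rot: [0.549, 0.836, -0.001, -0.001]
ft_force: [-0.3, 0.6, -1.8]
width: 0.0601
grip_force: 12.1
```

Call:
play_rows([
  [-0.3,-0.1,0,0,0,0.2],
  [-0.6,-0.2,0,0,0,0.4],
  [-0.85,-0.3,0,0,0,0.6],
  [-0.9,-0.32,0,0,0,0.8],
  [-0.9,-0.32,0,0,0,0.95],
])

```text
time: 6.05
ee_pos: [0.5227, -0.0813, 0.4587]
eef_rot: [0.738, 0.675, -0.001, -0.001]
ft_force: [-0.4, 0.8, -1.7]
width: 0.0598
grip_force: 12.1
```

Run:
```python
from h import *
go(.526,-.11,.46,-12)
```

```text
t 6.05 shift [-0.189  0.039 -0.009] turn [-0.004  0.001  0.229] pos [ 0.5227 -0.0813  0.4587]
```

Call:
play_rows([
  [-0.189,0.039,0,0,0,0.229],
  [-0.189,0.039,0,0,0,0.229],
  [-0.189,0.039,0,0,0,0.229],
  [-0.189,0.039,0,0,0,0.229],
])

```text
time: 6.45
ee_pos: [0.5265, -0.1075, 0.4593]
eef_rot: [0.774, 0.633, -0.0, -0.001]
ft_force: [-0.4, 0.7, -1.8]
width: 0.0599
grip_force: 12.1
```

Run:
```python
from fit import *
im=vision.camera('wrist'); M=proj('wrist')
for x,y,z,d in((.526,-.110,.016,.076),(.54,-.239,.168,.06)):
    cv2.polylines(im,[np.int32(px(circ(x,y,z,d),M))],True,(0,0,255),1)
cv2.imwrite('pics/d.png',cv2.resize(im,(800,600))); go(.526,-.11,.46,-12)
```

```text
t 6.5 shift [-0.017 -0.    -0.003] turn [-0.002 -0.     0.018] pos [ 0.5265 -0.1076  0.4595]
```

View pics/d.png

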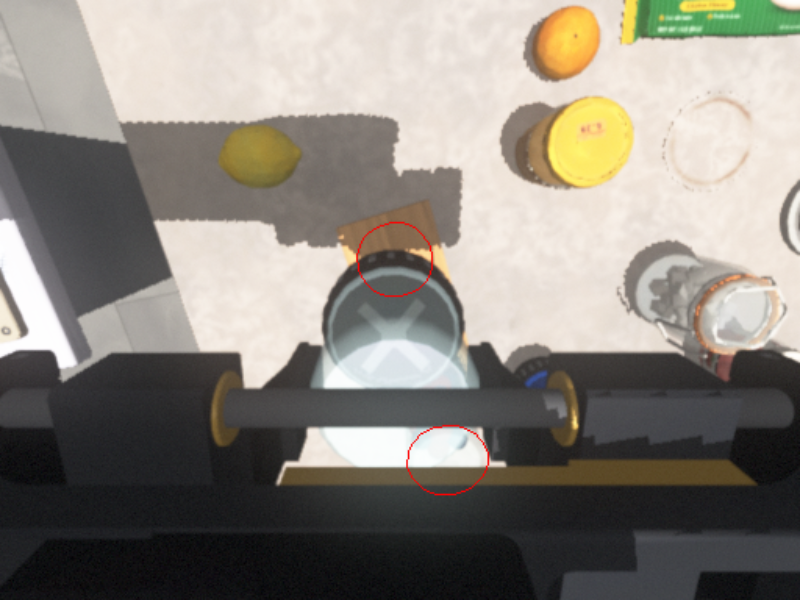

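The held cup hides the recess in this view: the caddy end is at (340–430, 200–240) and the cup is centred on (395,330). I'll check the recess circle on the first pictures instead.

Run:
```python
from fit import *
o=[]
for f,c in(('a','scene'),('b','top')):
    im=cv2.imread(f'pics/{f}.png'); M=proj(c); im=cv2.resize(im,(3200,2400),interpolation=cv2.INTER_CUBIC)
    S=6.25; cen=None
    for x,y,z,d in((.526,-.110,.016,.076),(.54,-.239,.016,.076)):
        q=np.int32((px(circ(x,y,z,d),M)+.5)*S); cv2.polylines(im,[q],True,(0,0,255),1)
        if cen is None: cen=q.mean(0).astype(int)
    o.append(im[cen[1]-280:cen[1]+280,cen[0]-200:cen[0]+200])
cv2.imwrite('pics/e.png',np.hstack(o))
```

```text
(no output)
```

View pics/e.png

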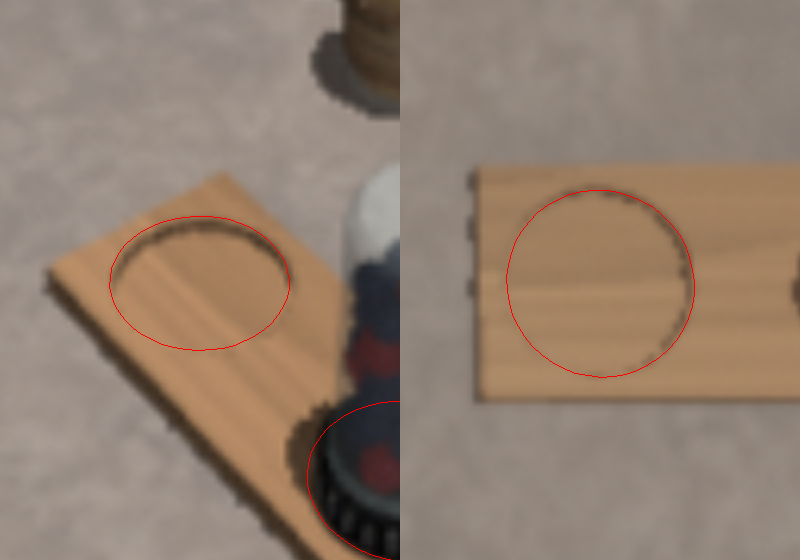

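The projected circle matches the recess edge in both views to about 1 mm. I'll lower the cup, allowing for its 2.7 mm offset in the grip.

Run:
```python
from h import *
go(.5254,-.1126,.28,-12)
```

```text
t 6.5 shift [-3.500e-02  1.000e-03  1.197e+00] turn [-0.002 -0.     0.018] pos [ 0.5265 -0.1076  0.4595]
```

Call:
play_rows([
  [-0.035,0,0.25,0,0,0.018],
  [-0.035,0,0.5,0,0,0.018],
  [-0.035,0,0.8,0,0,0.018],
  [-0.035,0,1,0,0,0.018],
  [-0.035,0,1,0,0,0.018],
])

```text
time: 7.0
ee_pos: [0.5239, -0.1127, 0.3064]
eef_rot: [0.777, 0.629, -0.003, -0.002]
ft_force: [-0.1, -0.3, -0.7]
width: 0.0597
grip_force: 12.1
```

Call:
play_rows([
  [0,0,0.1,0,0,0],
  [0,0,0.2,0,0,0],
  [0,0,0.2,0,0,0],
  [0,0,0.2,0,0,0],
])

```text
time: 7.4
ee_pos: [0.5255, -0.114, 0.2809]
eef_rot: [0.778, 0.628, 0.0, 0.0]
ft_force: [-0.4, 0.1, -1.5]
width: 0.0596
grip_force: 12.1
```

Run:
```python
from h import *
go(.5254,-.1126,.2569,-12)
```

```text
t 7.4 shift [ 0.009 -0.003  0.16 ] turn [ 0.001 -0.    -0.005] pos [ 0.5255 -0.114   0.2809]
```

Call:
play_rows([
  [0.009,0,0.03,0,0,0],
  [0.009,0,0.07,0,0,0],
  [0.009,0,0.11,0,0,0],
  [0.009,0,0.14,0,0,0],
  [0.009,0,0.15,0,0,0],
])

```text
time: 7.9
ee_pos: [0.5255, -0.1125, 0.2576]
eef_rot: [0.778, 0.628, -0.0, -0.001]
ft_force: [-6.5, 3.8, 14.2]
width: 0.0595
grip_force: 12.3
```

Call:
play_rows([
  [0,0,0.01,0,0,0],
  [0,0,0.015,0,0,0],
  [0,0,0.015,0,0,0],
])

```text
time: 8.2
ee_pos: [0.5252, -0.1123, 0.2562]
eef_rot: [0.778, 0.628, -0.0, -0.002]
ft_force: [-9.8, 4.9, 16.5]
width: 0.06
grip_force: 12.0
```

Call:
play_rows([
  [0,-0.01,-0.01,0,0,0],
  [0,-0.01,-0.01,0,0,0],
  [0,-0.01,-0.01,0,0,0],
])

```text
time: 8.5
ee_pos: [0.5241, -0.1125, 0.2568]
eef_rot: [0.778, 0.628, 0.0, 0.0]
ft_force: [-0.2, 1.5, -2.6]
width: 0.0596
grip_force: 12.0
```

Run:
```python
from fit import *
M=proj('scene'); im=vision.camera('scene'); m=mask('scene','short_cup',px([.526,-.11,.06],M)[0])
im=cv2.resize(im,None,fx=6,fy=6,interpolation=cv2.INTER_CUBIC)
for z,d in((.016,.076),(.008,.072),(.038,.072),(.113,.06)): cv2.polylines(im,[np.int32((px(circ(.526,-.110,z,d),M)+.5)*6)],True,(0,0,255),1)
c=np.int32(px([.526,-.11,.05],M)[0]*6)
cv2.imwrite('pics/f.png',im[c[1]-300:c[1]+300,c[0]-400:c[0]+400])
print(np.round(status.read_state()['ft_force'],1))
```

```text
[ 0.2  0.6 -1.6]
```

View pics/f.png

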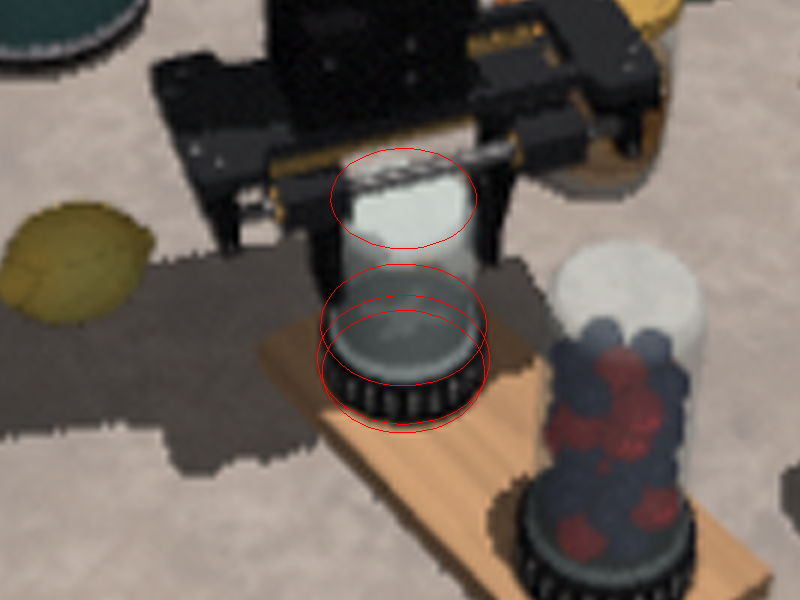

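The picture shows the cup centred on the recess, its collar at x 320–487, with the bottom about 1–2 mm above the floor. The force is back to just the hanging weight, so I'll lower it gently.

Call:
play_rows([
  [0,0,0.005,0,0,0],
  [0,0,0.01,0,0,0],
  [0,0,0.013,0,0,0],
  [0,0,0.013,0,0,0],
])

```text
time: 9.0
ee_pos: [0.5242, -0.1126, 0.2561]
eef_rot: [0.778, 0.628, 0.0, -0.0]
ft_force: [-7.1, 1.6, 15.0]
width: 0.0597
grip_force: 12.0
```

Call:
play_rows([
  [0,0,-0.008,0,0,0],
  [0,0,-0.008,0,0,0],
  [0,0,-0.008,0,0,0],
])

```text
time: 9.3
ee_pos: [0.5242, -0.1125, 0.2562]
eef_rot: [0.778, 0.628, 0.0, 0.0]
ft_force: [-0.6, -0.2, 1.1]
width: 0.0597
grip_force: 12.0
```

Call:
play_rows([
  [0,0,0,0,0,0],
  [0,0,0,0,0,0],
  [0,0,0,0,0,0],
  [0,0,0,0,0,0],
  [0,0,0,0,0,0],
], fingers=1)

```text
time: 9.8
ee_pos: [0.5241, -0.1125, 0.2562]
eef_rot: [0.778, 0.628, 0.0, -0.0]
ft_force: [-0.0, -0.4, -0.0]
width: 0.0857
grip_force: 0.0
```

Call:
play_rows([
  [0,0,-0.2,0,0,0],
  [0,0,-0.4,0,0,0],
  [0,0,-0.65,0,0,0],
  [0,0,-0.9,0,0,0],
  [0,0,-1,0,0,0],
])

```text
time: 10.3
ee_pos: [0.5245, -0.113, 0.4098]
eef_rot: [0.778, 0.628, 0.002, 0.001]
ft_force: [0.6, -0.6, -0.3]
width: 0.0872
grip_force: 0.0
```

Run:
```python
from fit import *
M=proj('scene'); im=vision.camera('scene'); m=mask('scene','short_cup',px([.526,-.11,.06],M)[0])
print(fit(lambda p:iou(m,cup(p[0],p[1],p[2],.105,M)),[.526,-.11,.01],[.01,.01,.01]), [ (iou(m,cup(.526,-.11,z,.105,M)).round(3)) for z in (.0,.004,.008,.012,.016)])
im=cv2.resize(im,None,fx=6,fy=6,interpolation=cv2.INTER_CUBIC)
for z,d in((.016,.076),(.038,.072),(.113,.06)): cv2.polylines(im,[np.int32((px(circ(.526,-.110,z,d),M)+.5)*6)],True,(0,0,255),1)
for z,d in((.038,.072),(.168,.06)): cv2.polylines(im,[np.int32((px(circ(.54,-.239,z,d),M)+.5)*6)],True,(0,255,0),1)
c=np.int32(px([.526,-.13,.05],M)[0]*6)
cv2.imwrite('pics/g.png',im[c[1]-300:c[1]+300,c[0]-400:c[0]+400])
```

```text
(array([ 0.5409, -0.0849, -0.0256]), np.float64(0.045)) [np.float64(0.09), np.float64(0.086), np.float64(0.094), np.float64(0.123), np.float64(0.169)]
```

View pics/g.png

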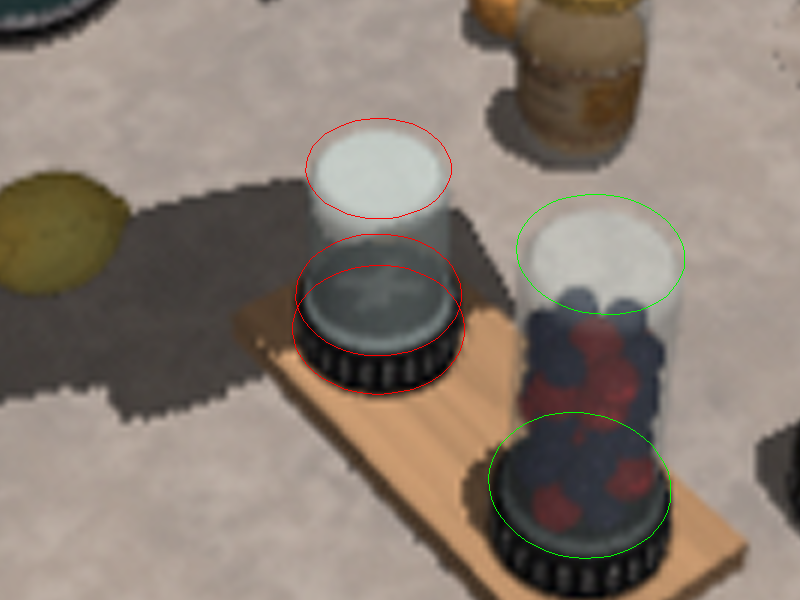

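The picture shows both cups with the same small offset from their outlines (short cup collar at (378,315), tall cup collar at (580,500)). So the short cup is seated upright, level with the tall cup's seat. Now the tall cup.

Run:
```python
from h import *
go(.540,-.2395,.44,-12)
```

```text
t 10.4 shift [-0.804  0.28  -0.209] turn [ 0.008 -0.003 -0.006] pos [ 0.5246 -0.1128  0.4086]
```

Call:
play_rows([
  [-0.3,0.1,-0.209,0,0,0],
  [-0.6,0.2,-0.209,0,0,0],
  [-0.804,0.28,-0.209,0,0,0],
  [-0.804,0.28,-0.209,0,0,0],
  [-0.804,0.28,-0.209,0,0,0],
])

```text
time: 10.9
ee_pos: [0.5395, -0.2397, 0.4361]
eef_rot: [0.779, 0.627, -0.001, -0.001]
ft_force: [0.4, 0.6, -0.5]
width: 0.0869
grip_force: 0.0
```

Run:
```python
from fit import *
im=vision.camera('wrist'); M=proj('wrist')
im=cv2.resize(im,None,fx=2.5,fy=2.5,interpolation=cv2.INTER_CUBIC)
for x,y,z,d in((.526,-.110,.016,.076),(.526,-.110,.113,.06),(.54,-.2395,.168,.06),(.54,-.2395,.038,.072)):
    cv2.polylines(im,[np.int32((px(circ(x,y,z,d),M)+.5)*2.5)],True,(0,0,255),1)
cv2.imwrite('pics/i.png',im[:600,240:1040]); go(.540,-.2395,.3015,-12)
```

```text
t 10.95 shift [-0.006  0.004  0.899] turn [-0.004 -0.001 -0.005] pos [ 0.5398 -0.2386  0.4363]
```

View pics/i.png

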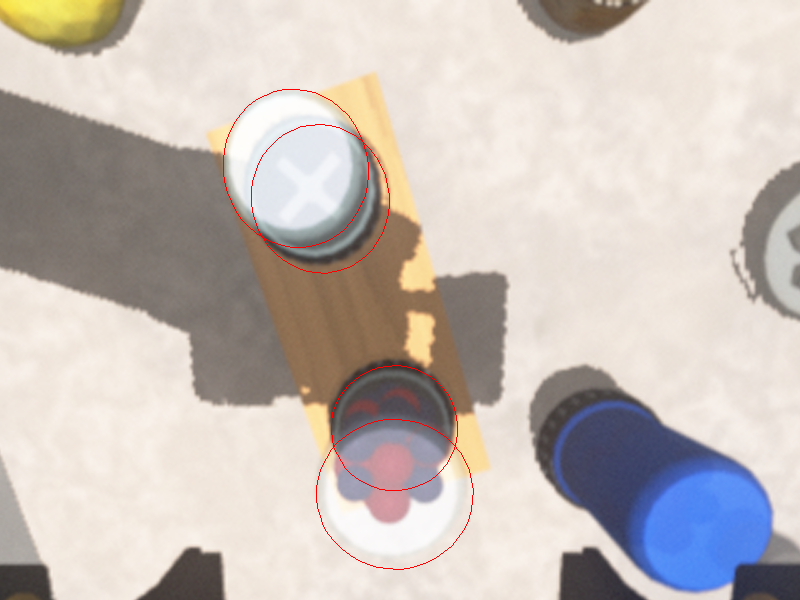

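The tall cup's collar at (393,425) and top at (395,492) match the prediction to 1–2 mm, and the short cup stands centred in its recess. I'll descend and grip.

Call:
play_rows([
  [0,0,0.25,0,0,0],
  [0,0,0.5,0,0,0],
  [0,0,0.75,0,0,0],
  [0,0,0.9,0,0,0],
  [0,0,0.9,0,0,0],
])

```text
time: 11.45
ee_pos: [0.5391, -0.2367, 0.2991]
eef_rot: [0.777, 0.629, -0.001, -0.003]
ft_force: [-0.8, 0.9, -0.0]
width: 0.0871
grip_force: 0.0
```

Call:
play_rows([
  [0,0,0,0,0,0],
  [0,0,0,0,0,0],
  [0,0,0,0,0,0],
  [0,0,0,0,0,0],
  [0,0,0,0,0,0],
], fingers=-1, squeeze=40)

```text
time: 11.95
ee_pos: [0.5399, -0.2393, 0.3033]
eef_rot: [0.778, 0.628, 0.0, 0.0]
ft_force: [-1.6, 0.2, 2.9]
width: 0.0593
grip_force: 39.9
```

Call:
play_rows([
  [0,0,0,0,0,0],
  [0,0,0,0,0,0],
  [0,0,0,0,0,0],
  [0,0,0,0,0,0],
])

```text
time: 12.35
ee_pos: [0.5399, -0.2393, 0.3033]
eef_rot: [0.778, 0.628, 0.0, 0.0]
ft_force: [-0.8, 0.5, 6.7]
width: 0.0597
grip_force: 39.9
```

Run:
```python
from h import *
go(.540,-.2390,.3015,-12); go(.540,-.239,.45,-12)
```

```text
t 12.35 shift [ 0.002 -0.     0.012] turn [ 0.002 -0.001 -0.006] pos [ 0.5399 -0.2393  0.3033]
t 12.35 shift [ 0.003  0.001 -0.978] turn [ 0.002 -0.001 -0.006] pos [ 0.5399 -0.2393  0.3033]
```

Call:
play_rows([
  [0,0,-0.15,0,0,0],
  [0,0,-0.4,0,0,0],
  [0,0,-0.7,0,0,0],
  [0,0,-0.95,0,0,0],
  [0,0,-1,0,0,0],
])

```text
time: 12.85
ee_pos: [0.5399, -0.2399, 0.4568]
eef_rot: [0.778, 0.628, 0.002, 0.002]
ft_force: [0.7, -0.6, -2.7]
width: 0.0595
grip_force: 39.9
```

Run:
```python
from h import *
print(status.read_state()['width']);go(.499,.2235,.45,24)
```

```text
0.059541802483625866
t 12.85 shift [ 2.962 -0.919  0.04 ] turn [ 0.011  0.004 -1.206] pos [ 0.5399 -0.2399  0.4568]
```

Call:
play_rows([
  [0.2,-0.06,0,0,0,0],
  [0.5,-0.155,0,0,0,0],
  [0.8,-0.25,0,0,0,0],
  [1,-0.31,0,0,0,0],
  [1,-0.31,0,0,0,0],
])

```text
time: 13.35
ee_pos: [0.5259, -0.0774, 0.4514]
eef_rot: [0.776, 0.631, -0.0, -0.001]
ft_force: [0.9, -0.5, -1.2]
width: 0.0594
grip_force: 39.9
```

Call:
play_rows([
  [0.3,-0.09,0,0,0,0],
  [0.6,-0.18,0,0,0,0],
  [0.85,-0.26,0,0,0,0],
  [1,-0.31,0,0,0,0],
  [1,-0.31,0,0,0,0],
])

```text
time: 13.85
ee_pos: [0.5116, 0.0773, 0.4513]
eef_rot: [0.776, 0.63, -0.001, -0.001]
ft_force: [0.1, -0.4, -1.9]
width: 0.0595
grip_force: 39.9
```

Call:
play_rows([
  [0.3,-0.09,0,0,0,-0.2],
  [0.55,-0.18,0,0,0,-0.4],
  [0.75,-0.24,0,0,0,-0.6],
  [0.9,-0.28,0,0,0,-0.8],
  [0.9,-0.28,0,0,0,-1],
])

```text
time: 14.35
ee_pos: [0.499, 0.2173, 0.4512]
eef_rot: [0.586, 0.811, -0.001, -0.001]
ft_force: [0.6, -0.4, -2.2]
width: 0.0597
grip_force: 39.9
```

Run:
```python
from h import *
go(.499,.2235,.43,24)
```

```text
t 14.35 shift [0.039 0.013 0.141] turn [-0.004 -0.001 -0.19 ] pos [0.499  0.2173 0.4512]
```

Call:
play_rows([
  [0.039,0.013,0.1,0,0,-0.1],
  [0.039,0.013,0.2,0,0,-0.19],
  [0.039,0.013,0.32,0,0,-0.19],
  [0.039,0.013,0.32,0,0,-0.19],
  [0.039,0.013,0.32,0,0,-0.19],
])

```text
time: 14.85
ee_pos: [0.4999, 0.2198, 0.4044]
eef_rot: [0.549, 0.836, -0.001, -0.0]
ft_force: [0.1, -0.7, -1.6]
width: 0.0596
grip_force: 39.9
```

Run:
```python
from fit import *
go(.499,.2235,.3853,24)
im=vision.camera('wrist'); M=proj('wrist'); S=2.5
im=cv2.resize(im,None,fx=S,fy=S,interpolation=cv2.INTER_CUBIC)
e=status.read_state()['ee_pos']; b=e[2]-.2953
for x,y,z,d,col in((.499,.2235,.09,.103,(0,0,255)),(.499,.2235,0,.121,(0,0,255)),(e[0],e[1],b+.03,.072,(0,255,0)),(e[0],e[1],b,.072,(0,255,0))):
    cv2.polylines(im,[np.int32((px(circ(x,y,z,d),M)+.5)*S)],True,col,1)
cv2.imwrite('pics/j.png',im[150:750,240:1040])
```

```text
t 14.85 shift [0.025 0.004 0.128] turn [-0.002  0.001 -0.018] pos [0.4999 0.2198 0.4044]
```

View pics/j.png

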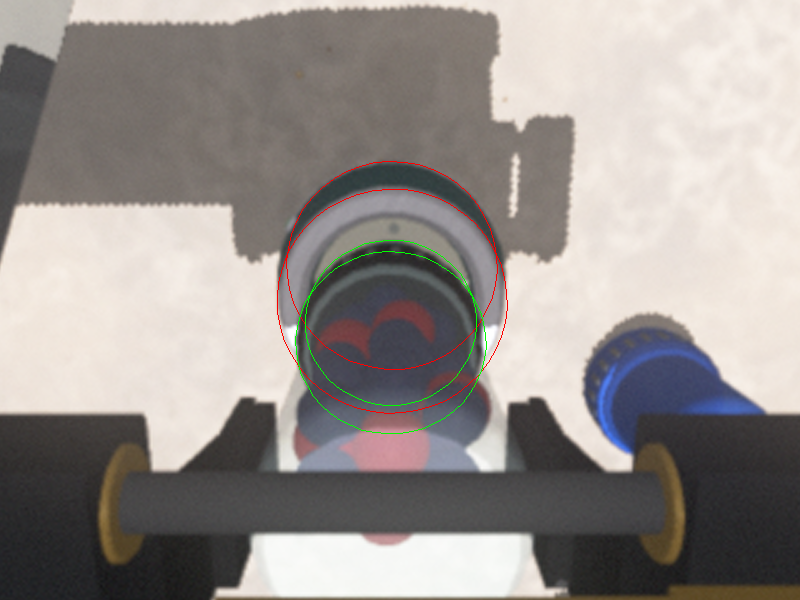

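The foot circle, rim circle (centre (392,300)) and held collar (green, (390,330)) all match, so the cup is centred on the TCP axis. I'll make the remaining 3.7 mm shift and lower it.

Call:
play_rows([
  [0.025,0.004,0,0,0,-0.018],
  [0.025,0.004,0.05,0,0,-0.018],
  [0.025,0.004,0.08,0,0,-0.018],
  [0.025,0.004,0.08,0,0,-0.018],
  [0.025,0.004,0.08,0,0,-0.018],
])

```text
time: 15.4
ee_pos: [0.4986, 0.2243, 0.3925]
eef_rot: [0.544, 0.839, -0.0, -0.0]
ft_force: [0.0, 0.6, -1.6]
width: 0.0595
grip_force: 39.9
```

Run:
```python
from h import *
go(.499,.2235,.3673,24)
```

```text
t 15.4 shift [-0.006  0.     0.168] turn [-0.     0.     0.002] pos [0.4986 0.2243 0.3925]
```

Call:
play_rows([
  [-0.006,0,0.03,0,0,0],
  [-0.006,0,0.06,0,0,0],
  [-0.006,0,0.08,0,0,0],
  [-0.006,0,0.1,0,0,0],
  [-0.006,0,0.1,0,0,0],
])

```text
time: 15.9
ee_pos: [0.4989, 0.2235, 0.3771]
eef_rot: [0.544, 0.839, -0.0, -0.0]
ft_force: [0.1, 0.2, -2.1]
width: 0.0595
grip_force: 39.9
```

Call:
play_rows([
  [0,0,0.02,0,0,0],
  [0,0,0.04,0,0,0],
  [0,0,0.06,0,0,0],
  [0,0,0.06,0,0,0],
])

```text
time: 16.3
ee_pos: [0.4988, 0.2235, 0.3681]
eef_rot: [0.544, 0.839, -0.0, -0.0]
ft_force: [0.5, 0.1, -1.7]
width: 0.0595
grip_force: 39.9
```

Inside the well with no wall contact. Now press.

Call:
play_rows([
  [0,0,0.02,0,0,0],
  [0,0,0.04,0,0,0],
  [0,0,0.06,0,0,0],
  [0,0,0.08,0,0,0],
  [0,0,0.08,0,0,0],
])

```text
time: 16.8
ee_pos: [0.499, 0.2234, 0.3574]
eef_rot: [0.544, 0.839, 0.0, 0.0]
ft_force: [-4.2, -2.3, 10.1]
width: 0.0594
grip_force: 40.0
```

Call:
play_rows([
  [0,0,0.005,0,0,0],
  [0,0,0.01,0,0,0],
  [0,0,0.01,0,0,0],
])

```text
time: 17.1
ee_pos: [0.499, 0.2234, 0.3562]
eef_rot: [0.544, 0.839, 0.001, -0.0]
ft_force: [-3.9, -2.1, 10.9]
width: 0.0593
grip_force: 40.0
```

Call:
play_rows([
  [0,0,0.005,0,0,0],
  [0,0,0.01,0,0,0],
  [0,0,0.01,0,0,0],
  [0,0,0.01,0,0,0],
])

```text
time: 17.5
ee_pos: [0.4991, 0.2234, 0.355]
eef_rot: [0.544, 0.839, 0.001, 0.0]
ft_force: [-4.8, -2.2, 12.9]
width: 0.0594
grip_force: 40.0
```

Call:
play_rows([
  [0,0,0.005,0,0,0],
  [0,0,0.007,0,0,0],
  [0,0,0.007,0,0,0],
  [0,0,0.007,0,0,0],
])

```text
time: 17.9
ee_pos: [0.4991, 0.2233, 0.355]
eef_rot: [0.544, 0.839, 0.001, 0.0]
ft_force: [-8.1, -3.3, 21.6]
width: 0.0593
grip_force: 40.0
```

It's on its stop: z is constant and the force jumps to about 22 N. One last check.

Run:
```python
from fit import *
M=proj('scene'); im=vision.camera('scene')
print([(round(d['conf'],2),np.round(d['point'],3)) for d in spotter.boxes_of('scene','short_cup')[:3]],[(n,np.round(spotter.boxes_of('scene',n)[0]['point'],3)) for n in('lemon','mandarin','honey_jar')])
im=cv2.resize(im,None,fx=6,fy=6,interpolation=cv2.INTER_CUBIC); o=[]
for p in([.499,.2235,.13],[.526,-.11,.06]):
    c=np.int32(px(p,M)[0]*6); o.append(im[c[1]-300:c[1]+300,c[0]-200:c[0]+200])
cv2.imwrite('pics/k.png',np.hstack(o)); s=status.read_state(); print(s['time'],s['ee_pos'],s['ft_force'],s['grip_force'])
```

```text
Traceback (most recent call last):
IndexError: list index out of range
```

Run:
```python
from fit import *
M=proj('scene'); im=vision.camera('scene')
im=cv2.resize(im,None,fx=6,fy=6,interpolation=cv2.INTER_CUBIC); o=[]
for p in([.499,.2235,.13],[.526,-.11,.06]):
    c=np.int32(px(p,M)[0]*6); o.append(im[c[1]-300:c[1]+300,c[0]-200:c[0]+200])
cv2.imwrite('pics/k.png',np.hstack(o)); s=status.read_state(); print(s['time'],s['ee_pos'],s['ft_force'],s['grip_force'])
```

```text
18.15 [0.49912961 0.22334148 0.35493692] [-8.41759556 -3.2835608  21.20955777] 40.008737304015085
```

View pics/k.png

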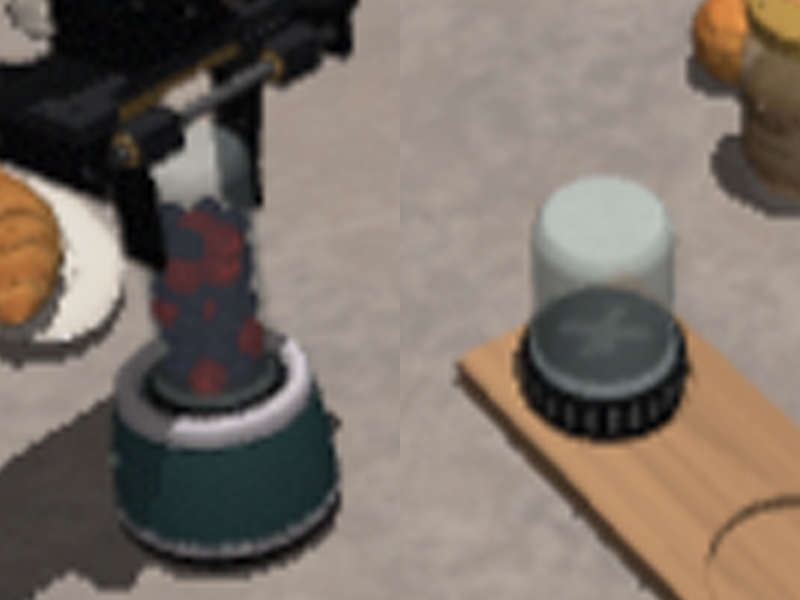

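The picture shows the tall cup's collar flush with the metal rim at (215,385) and the short cup upright in its recess at (603,370). I'll hand it in.

```bash
python3 -c "
from bench import job; print(job.close_job())"
```

```text
the job is handed in; nothing more can be done
None
```

I handed the job in with the short cup released upright in the caddy's free recess and the tall cup gripped and held fully down, collar flush with the rim, pushing at about 21 N; the judge's result was not shown.

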